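# Index the pot carousel one place and open its box

### The job

Bring the next seedling pot round to the door of the green box: lift the pot carousel by its wooden T-handle until it is free of its notches, turn it one place (a sixth of a turn) clockwise as seen from above, and let it down until it has dropped fully home in the next notches, feeling for them, as they are cut a little unevenly. Then swing the box's door wide open by its handle, about square to the box, and leave it there. Leave the clay pot, the seed tin and the trowel where they are.

Things in the scene. Friction and masses are not known exactly. Their poses are not given: they have to be found in the camera images.
- box: Fixed open box of green wood, 224 x 224 mm, walls 12 mm thick, 115 mm high; origin at the centre of its underside, on the carousel's upright axis. Its -y side is the door. Two steel keys on its floor stand 11 mm deep in notches under the carousel's deck (slack 2 degrees either way): it turns only when lifted over 11 mm and, let down between notches, rides 11 mm up. Most lift: 30 mm.
- tbar_grip (a point): Centre of the T-handle's grip: level wooden bar 110 mm long (x axis), 16 mm thick (y), 22 mm high (z), on the carousel's axis, 167 mm above the box's underside when home. It lifts and turns the carousel (about 0.7 kg with pots); it has some free turning play on it, about 3 degrees to either side.
- next_pot (a point): Centre of the rim of the pot to be brought to the door: at the start, the pot next to the one at the door, 60 degrees anticlockwise from it seen from above. Six equal terracotta pots (58 mm across, rims 105 mm up, leaves to 128 mm) are fixed 60 degrees apart, 62 mm from the axis, on the carousel's round wooden deck (188 mm across, top 45 mm up).
- door_place (a point): Fixed point behind the door, 62 mm from the carousel's axis toward the box's -y side, 105 mm up: where the pot's rim centre would stand if the notches were evenly cut. They were cut by hand and lie hidden under the deck: the next ones are up to 8 degrees off their even 60-degree spacing, to either side, and must be found by feel. Home in them, the pot stands within 15 mm of this point.
- door (a joint): Door angle: 0 shut, growing as it opens (it swings outward, clockwise seen from above), 1.57 square to the box, stop at 1.8. Stiff hinge, stays where left, no latch; starts shut or slightly ajar.
- door_handle (a point): Near the top of the door's handle, an upright round steel bar 14 mm thick, from 28 to 117 mm above the box's underside (this point: 110 mm), 190 mm from the hinge, its axis 35 mm outside the door's outer face (that face is to the point's +y). Can be pinched from above. Door: 222 mm wide, 14 mm thick, top edge 112 mm up. The point turns with the door; its x axis points away from the hinge.
- door_hinge (a point): Point on the door's vertical hinge axis, 110 mm up, at the box's -x, -y corner.
- clay_pot: Bystander: empty terracotta pot, 90 mm across, 85 mm high; origin at the centre of its underside. Loose.
- seed_tin: Bystander: closed tin, 72 mm across, 100 mm high; origin at the centre of its underside. Loose.
- trowel: Bystander: hand trowel, about 245 mm long, lying along its x axis, blade to +x; origin at its middle, on the bench. Loose.

How it is judged:
On the way, in this order (a step that is already met when the one before it is completed fails the run):
1. the next pot stands at the door place with the carousel fully home in its notches (horizontal distance between next_pot and door_place below 0.015 m and z of next_pot in the frame of door_place below 0.003 m), for 0.2 s.
2. then the door is swung wide open (value of joint door above 1.2 rad), for 0.1 s.
At the end, for the whole second after the job is handed in: The next pot's rim centre is within 15 mm (seen from above) of the door place and the carousel is down home within 3 mm; the door stands still, open by more than 1.2 rad (about 70 degrees); the clay pot, seed tin and trowel are within 30 mm of where they started, pot and tin upright (all of step 1 and value of joint door above 1.2 rad and velocity of joint door between -0.05 and 0.05 rad/s and distance of each of clay_pot, seed_tin, trowel from where it was at the start of the episode below 0.03 m and angle between each of clay_pot, seed_tin's own z axis and vertical below 0.3 rad); the robot touches nothing.
It fails at once if a bystander is knocked away or over (distance of any of clay_pot, seed_tin, trowel from where it was at the start of the episode above 0.05 m or angle between any of clay_pot, seed_tin's own z axis and vertical above 0.8 rad).
It also fails if it takes over 61 s, if anything falls off the work surface, if the arm or the gripper's body presses on something with over 40 N, if the wrist force passes 120 N, or if a joint passes its speed limit or range.

### The arm

A 6-joint arm with a two-finger parallel gripper is mounted at the origin on the work surface. World frame = base frame: x ahead of the robot, y to its left, z up, the work surface at z = 0. Lengths are in m, angles in rad, forces in N, time in s.
With the tool pointing down it reaches from about 0.375 to 0.975 m from the base axis. Payload 3.8 kg.
Tool frame: the origin (TCP) lies midway between the tips of the shut fingers; the grasp point (between the pads) lies 19 mm behind it; z points along the fingers, y is the line along which they close (so a half turn about z gives the same grasp; the last joint's range is limited). The gripper opens to 85 mm and grips with 20 to 120 N. Pads are 22 mm wide; open, the fingers measure 114 mm over their backs; the gripper's body (76 mm by 85 mm) begins 54 mm behind the grasp point. The pads swing forward as they close: fully open they stand 13 mm farther back than shut.
Start: joints at [1.133, 0.264, 1.604, -0, 1.274, -0.037], TCP at [0.263, 0.622, 0.231] pointing down, gripper open.
Joint ranges: [-2.63, 2.63], [-0.94, 2.18], [0.31, 2.57], [-1.31, 4.45], [0, 2.66], [-2.55, 2.55]. Speed limits (rad/s): [2.57, 2.57, 3.14, 3.14, 3.14, 3.14].

### API

Orientations are given as a rotation vector (axis times angle).
In Python, from workcell import * gives the robot as it stands. The module is installed in compiled form; this text tells all that it offers.
- The arm moves only by the tool apply_moves, never from a script. Its arguments are lists of equal length, an entry for each row: "fingers": the opening, from 0 (shut) to 1 (fully open); "travel": the shift along the tool's x, y, z normalised to -1 to 1, where 1 is 0.05 m, a list of three; "rotation": the turn, a rotation vector about the tool's x, y, z normalised to -1 to 1, where 1 is 6 degrees, a list of three. In form: {"fingers": [fingers, ...], "travel": [[dx, dy, dz], ...], "rotation": [[ax, ay, az], ...]}. A call has 1 to 12 rows; each row shifts and turns the commanded pose from where the row before left it, along the tool's axes as they then stand; what a row does not reach is not made up. A row lasts 1/10 s, in which the tool goes at most 50 mm and 8.59 degrees, less where a joint would pass 70% of its speed; a pose out of reach is approached as far as the arm can. A call with a number of a shift or a turn outside -1 to 1 is refused whole. A call with a gripper value outside its range is refused whole. The fingers move at their own pace and stop on an object; "newtons" is the grip in N (left out, the last holds). Time passes only in rows, so rows that do not move let the fingers close. It gives the time, the measured TCP pose, the force, the opening and the grip force at its end, in the units of the state.
- read_state(): the state, without advancing time (a new reading comes with each control period).
- read_camera(name): name is "scene" or "side" or "wrist"; returns a dict with "image" (384x512x3 uint8, red, green, blue), "fx", "fy", "cx", "cy" (pixels), "extrinsics" (4x4, takes a point from world to camera coordinates). Camera axes: x right, y down, z forward; pixel columns grow to the right and rows downward; lengths in m; the calibration is good to about 2 mm. A picture is of the moment at which its call begins. There is no depth.
- finish_job(): hands the job in; it is judged then, once.
Trained networks look in the newest picture that a camera, given by its name, has taken for a name from the list of things; names that differ only in an ending like _2 or _b are one class to them, and where a whole thing is asked for, a point or a joint stands for the part that bears it (a point fixed in the world has none). Each returns a list of dicts, best first, with "p" (0 to 1); they miss things now and then, are a little off and sometimes report something else, mostly with a low value. They report only what shows in the picture. A call takes as long as a camera call.
- regions_of(camera, name): "mask" (384x512 bool, what is visible of it) and "bbox" ([left, top, width, height] in pixels, round what is visible of it).
- tip_of(camera, name): "location" ([column, row] in pixels: a listed point, or the origin of a listed thing).
The state is a dict: "time": time; "q": joint angles; "joint_vel": joint speeds; "joint_torque": joint torques, N m; "tool_pos": TCP position; "tcp_rot": TCP orientation; "wrist_force": force on the tool from outside, world axes, zero at the start; "torque": the same for the moment, N m; "width": opening from 0.0 (shut) to 1.0 (fully open); "grip_force": force on a finger pad.
Only numpy, scipy, OpenCV 4.12 (cv2) and the standard library are available. Lean on these libraries where they do the work, as an engineer would, in place of code of your own. Each camera call takes 0.05 s, during which the arm holds its last target. There are 200 camera calls.

## Working session

There is one attempt and no reset: what is moved stays moved. The work goes in short steps, Python scripts to look and compute and a tool call to move; the robot and the scene stay as the last step left them, time stands still between calls to the robot, and variables do not carry over. Pictures are saved under pics/ and viewed, at most 10 in all, crops included, and the job is handed in when it is done.

Besides the shell and the picture viewer there is one more tool, called after "Call:" in YAML: its name, and indented under it one key for each argument. apply_moves: Moves the arm, as the interface text tells. Scaled input: -1 to 1 covers 0.05 m each way for a shift and 6 degrees each way for a turn. Its arguments: {"type":"object","properties":{"fingers":{"type":"array","items":{"type":"number"}},"travel":{"type":"array","items":{"type":"array","items":{"type":"number"}}},"rotation":{"type":"array","items":{"type":"array","items":{"type":"number"}}},"newtons":{"type":"number"}},"required":["fingers","travel","rotation"]}

```bash
mkdir -p pics
cat > h.py <<'E'
from workcell import *
import numpy as np, cv2
from scipy.spatial.transform import Rotation as R
def P(c):
    return np.array([[c["fx"],0,c["cx"]],[0,c["fy"],c["cy"]],[0,0,1]])@np.array(c["extrinsics"])[:3]
def tri(Ps,uvs):
    A=[]
    for p,(u,v) in zip(Ps,uvs): A+= [u*p[2]-p[0], v*p[2]-p[1]]
    X=np.linalg.svd(np.array([a/np.linalg.norm(a[:3]) for a in A]))[2][-1]; return X[:3]/X[3]
def onz(p,uv,z):
    u,v=uv; M=np.array([u*p[2]-p[0], v*p[2]-p[1]])
    return np.linalg.solve(M[:,:2],-(M[:,2]*z+M[:,3]))
def proj(p,X):
    x=p@np.append(X,1); return x[:2]/x[2]
def st():
    s=read_state(); print({k:np.round(s[k],3).tolist() for k in ("time","q","tool_pos","tcp_rot","wrist_force","torque","width","grip_force")}); return s
E
cat > a.py <<'E'
from h import *
st()
Ps={};D={}
for c in ("scene","side"):
    im=read_camera(c); Ps[c]=P(im); cv2.imwrite(f"pics/{c}0.png",im["image"][:,:,::-1])
    for n in ("box","tbar_grip","next_pot","door_place","door_handle","door_hinge","clay_pot","seed_tin","trowel"):
        r=tip_of(c,n); 
        if r: D[c,n]=r[0]["location"]; print(c,n,[(np.round(q["location"],1).tolist(),round(q["p"],2)) for q in r[:2]])
for n in ("box","tbar_grip","next_pot","door_place","door_handle","door_hinge","clay_pot","seed_tin","trowel"):
    if ("scene",n) in D and ("side",n) in D: 
        X=tri([Ps["scene"],Ps["side"]],[D["scene",n],D["side",n]]); print(n,X.round(4),[np.round(proj(Ps[c],X)-D[c,n],1) for c in Ps])
E
python3 a.py; python3 -c "
import cv2,numpy as np
cv2.imwrite('pics/both.png',cv2.resize(np.hstack([cv2.imread('pics/scene0.png'),cv2.imread('pics/side0.png')]),(800,300)))"
```

```text
{'time': 0.0, 'q': [1.133, 0.265, 1.605, 0.0, 1.274, -0.037], 'tool_pos': [0.263, 0.621, 0.23], 'tcp_rot': [-0.625, -3.078, 0.003], 'wrist_force': [-0.967, 0.532, 0.832], 'torque': [0.001, -0.026, -0.003], 'width': 1.002, 'grip_force': 0.0}
scene box [([257.8, 215.5], 0.78), ([308.5, 149.5], 0.53)]
scene tbar_grip [([286.6, 273.8], 0.56)]
scene next_pot [([255.8, 208.4], 0.88)]
scene door_place [([227.8, 197.0], 0.57)]
scene door_handle [([191.5, 247.4], 0.64), ([256.0, 212.0], 0.37)]
scene door_hinge [([181.6, 166.7], 0.77)]
scene clay_pot [([342.7, 198.1], 0.93)]
scene seed_tin [([304.4, 150.0], 0.93)]
scene trowel [([289.2, 272.1], 0.59), ([191.2, 248.8], 0.5)]
side box [([255.6, 247.5], 0.89)]
side tbar_grip [([257.1, 178.2], 0.83)]
side next_pot [([253.5, 222.0], 0.5), ([254.1, 248.4], 0.22)]
side door_place [([186.1, 232.6], 0.68), ([255.0, 222.2], 0.65)]
side door_handle [([292.7, 266.6], 0.96)]
side door_hinge [([185.8, 237.2], 0.7)]
side trowel [([334.9, 258.8], 0.8), ([258.4, 173.7], 0.18)]
box [ 0.5906  0.1122 -0.0085] [array([-0.1, -2.3]), array([1.7, 1.8])]
tbar_grip [0.6908 0.0614 0.1335] [array([-19.1, -55. ]), array([56.3, 26.9])]
next_pot [0.594  0.1032 0.0524] [array([-0.9, -8.2]), array([6.3, 6.1])]
door_place [0.4755 0.1004 0.0088] [array([ -3.9, -17.4]), array([16.1, 13.6])]
door_handle [ 0.6391 -0.0776  0.1038] [array([0. , 0.3]), array([-0.2, -0.2])]
door_hinge [0.4564 0.0119 0.0985] [array([0.1, 1.1]), array([-0.9, -1. ])]
trowel [ 0.7491  0.0728 -0.0033] [array([ 0. , -0.3]), array([0.2, 0.2])]
```

View pics/scene0.png

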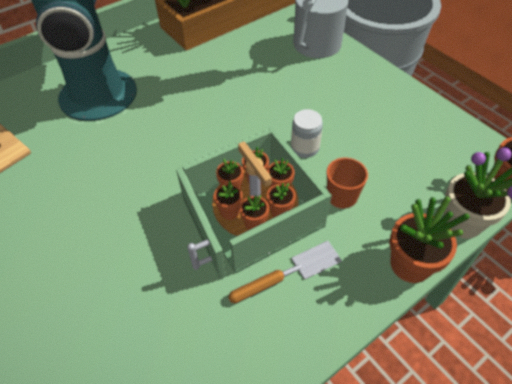

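View pics/side0.png

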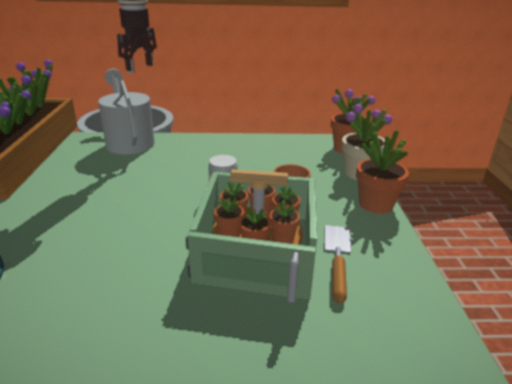

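The scene picture shows the green box in the middle, its T-bar from about (240,148) to (270,183), and the door handle at (193,248). The trowel, tin and clay pot stand to the right. In the side picture the bar runs (232,176)–(287,181), the handle is at (293,258) and the door is in front. I'll combine hand pixels with the network's points.

```bash
cat > b.py <<'E'
from h import *
import sys
S,Q=[P(read_camera(c)) for c in("scene","side")]
def t(n,a,b):
    X=tri([S,Q],[a,b]); print(n,X.round(3),(proj(S,X)-a).round(1),(proj(Q,X)-b).round(1)); return X
e1=t("barA",(242,149),(232,176)); e2=t("barB",(269,181),(287,181)); print("len",np.linalg.norm(e1-e2),(e1+e2)/2)
t("hinge",(181.6,166.7),(186,237)); t("handle",(191.5,247.4),(292.7,266.6))
t("c far right",(327,197),(316,178)); t("c back left",(271,136),(212,175)); 
for c in("scene","side"):
    for n in("clay_pot","seed_tin"):
        r=regions_of(c,n); print(c,n,[(q["bbox"],round(q["p"],2)) for q in r[:1]])
s=st(); T=R.from_rotvec(s["tcp_rot"]).as_matrix(); print(T.round(3))
im=read_camera("wrist"); E=np.array(im["extrinsics"]); cw=-E[:3,:3].T@E[:3,3]
print("cam in tool",(T.T@(cw-s["tool_pos"])).round(3),(T.T@E[:3,:3].T).round(2),im["fx"])
E
python3 b.py
```

```text
barA [0.54  0.114 0.164] [-0.2 -1.2] [0.8 0.9]
barB [0.642 0.103 0.163] [0.1 1. ] [-0.7 -0.7]
len 0.10301109995790908 [0.5910262  0.10854106 0.16393456]
hinge [0.457 0.012 0.099] [0.1 1.1] [-0.9 -1. ]
handle [ 0.639 -0.078  0.104] [0.  0.3] [-0.2 -0.2]
c far right [0.716 0.19  0.122] [-0.  -0.1] [0. 0.]
c back left [0.496 0.223 0.105] [-0.6 -3.4] [2.3 2.6]
scene clay_pot [([326.6, 158.3, 41.3, 52.5], 0.79)]
scene seed_tin [([290.6, 111.2, 30.5, 46.8], 0.8)]
side clay_pot []
side seed_tin [([209.1, 153.3, 30.2, 22.6], 0.79)]
{'time': 1.3, 'q': [1.133, 0.264, 1.604, 0.0, 1.274, -0.037], 'tool_pos': [0.263, 0.622, 0.231], 'tcp_rot': [0.625, 3.079, 0.0], 'wrist_force': [-0.795, -0.304, 0.354], 'torque': [-0.0, -0.02, 0.046], 'width': 1.001, 'grip_force': 0.0}
[[-0.921  0.39   0.   ]
 [ 0.39   0.921  0.   ]
 [ 0.     0.    -1.   ]]
cam in tool [ 0.082 -0.    -0.142] [[-0.   -0.95 -0.32]
 [ 1.    0.   -0.  ]
 [ 0.   -0.32  0.95]] 267.72081876002346
```

Call:
apply_moves:
  fingers: [1,1,1,1,1,1,1,1,1,1,1,1]
  travel:
    - [-0.63,-0.44,-0.11]
    - [-0.63,-0.44,-0.11]
    - [-0.63,-0.44,-0.11]
    - [-0.63,-0.44,-0.11]
    - [-0.63,-0.44,-0.11]
    - [-0.63,-0.44,-0.11]
    - [-0.63,-0.44,-0.11]
    - [-0.63,-0.44,-0.11]
    - [-0.63,-0.44,-0.11]
    - [-0.63,-0.44,-0.11]
    - [-0.63,-0.44,-0.11]
    - [-0.63,-0.44,-0.11]
  rotation:
    - [0,0,0]
    - [0,0,0]
    - [0,0,0]
    - [0,0,0]
    - [0,0,0]
    - [0,0,0]
    - [0,0,0]
    - [0,0,0]
    - [0,0,0]
    - [0,0,0]
    - [0,0,0]
    - [0,0,0]

```text
time: 2.55
tool_pos: [0.509, 0.2295, 0.2978]
tcp_rot: [0.625, 3.078, 0.001]
wrist_force: [1.2, 0.7, 0.2]
width: 1.001
grip_force: 0.0
```

Call:
apply_moves:
  fingers: [1,1,1,1,1,1,1,1]
  travel:
    - [-0.63,-0.44,-0.11]
    - [-0.63,-0.44,-0.11]
    - [-0.63,-0.44,-0.11]
    - [-0.63,-0.44,-0.11]
    - [0,0,0]
    - [0,0,0]
    - [0,0,0]
    - [0,0,0]
  rotation:
    - [0,0,0]
    - [0,0,0]
    - [0,0,0]
    - [0,0,0]
    - [0,0,-0.8]
    - [0,0,-0.8]
    - [0,0,-0.8]
    - [0,0,0]

```text
time: 3.35
tool_pos: [0.5901, 0.1005, 0.3193]
tcp_rot: [-0.235, -3.133, -0.0]
wrist_force: [-0.2, -0.6, -0.6]
width: 0.999
grip_force: 0.0
```

```bash
cat > c.py <<'E'
from h import *
import sys,json
tag=sys.argv[1]
s=st(); im=read_camera("wrist"); p=P(im); cv2.imwrite(f"pics/{tag}.png",im["image"][:,:,::-1])
o={"P":p.tolist()}
for n in ("tbar_grip","next_pot","door_place","door_handle","door_hinge"):
    r=tip_of("wrist",n)
    if r: o[n]=list(map(float,r[0]["location"])); print(n,np.round(o[n],1),round(r[0]["p"],2))
for n in("tbar_grip","door_handle"):
    r=regions_of("wrist",n)
    if r:
        m=r[0]["mask"]; print(n,"mask",r[0]["bbox"],round(r[0]["p"],2),cv2.minAreaRect(np.argwhere(m)[:,::-1].astype(np.float32)))
json.dump(o,open(tag+".json","w"))
E
python3 c.py w1
```

```text
{'time': 3.35, 'q': [0.127, 0.078, 1.659, 0.0, 1.404, -1.294], 'tool_pos': [0.59, 0.101, 0.319], 'tcp_rot': [-0.235, -3.133, -0.0], 'wrist_force': [-0.242, -0.642, -0.598], 'torque': [-0.017, 0.018, 0.001], 'width': 0.999, 'grip_force': 0.0}
tbar_grip [260.4 179.3] 0.63
next_pot [235.  206.4] 0.88
door_place [209.4 164.9] 0.72
door_handle [131.8 220.6] 0.74
door_hinge [154.5  78.1] 0.65
tbar_grip mask [244.1, 132.0, 28.9, 95.4] 0.8 ((258.0, 177.0), (96.0, 28.0), 90.0)
door_handle mask [127.1, 75.0, 58.6, 168.5] 0.65 ((166.13232421875, 159.38507080078125), (54.54492950439453, 165.13072204589844), 8.93058967590332)
```

View pics/w1.png

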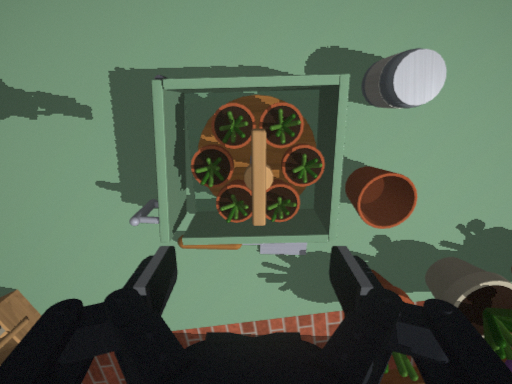

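The wrist picture shows the box square in view. The bar stands upright at (259,178), the door is on the left with its hinge at (157,80) and handle knob at (135,220), and the next pot is at (236,204).

```bash
cat > d.py <<'E'
from h import *
import json
S,Q=[P(read_camera(c)) for c in("scene","side")]
W=np.array(json.load(open("w1.json"))["P"])
def t(n,l):
    X=tri([a for a,_ in l],[b for _,b in l]); print(n,X.round(4),[(proj(a,X)-b).round(1).tolist() for a,b in l]); return X
# bar top edges ends in wrist
a=t("barA",[(S,(242,149)),(Q,(232,176)),(W,(258.5,132))]); b=t("barB",[(S,(269,181)),(Q,(287,181)),(W,(259,226))])
print((a+b)/2,np.degrees(np.arctan2(*(b-a)[1::-1])))
t("bar",[(S,(255.5,165)),(Q,(259.5,178.5)),(W,(259,178))])
for z in(.167,.178): 
    A,B=onz(W,(259,131.5),z),onz(W,(259.5,226),z); print("barz",z,A,B,(A+B)/2,np.linalg.norm(A-B),np.degrees(np.arctan2(*(B-A)[::-1])))
h=t("handle",[(S,(191.5,247.4)),(Q,(292.7,266.6)),(W,(133,220.6))])
t("hinge",[(S,(181.6,166.7)),(Q,(186,237)),(W,(154.5,79))])
n=t("nextpot",[(S,(255.8,208.4)),(W,(235,205))])
print("np z.105",onz(W,(235,205),.105),onz(S,(255.8,208.4),.105))
# box top corners in wrist at .115
C=[onz(W,uv,.115) for uv in((156,81),(349,76),(338,241),(160,244))]
print(np.round(C,3)); 
print("centre",np.mean(C,0),[ (np.linalg.norm(C[i]-C[i-1]).round(3),np.degrees(np.arctan2(*(C[i]-C[i-1])[::-1])).round(1)) for i in range(4)])
print("handle z.11",onz(W,(133,220.6),.110))
E
python3 d.py
```

```text
barA [0.5388 0.1143 0.1637] [[-0.3, -1.3], [0.3, 1.1], [0.4, 1.2]]
barB [0.6444 0.0998 0.1671] [[-0.7, 1.4], [0.7, -1.6], [0.5, -2.1]]
[0.59157695 0.10702888 0.16541316] -7.818898783852447
bar [0.5906 0.1083 0.1631] [[-0.6, -0.4], [-0.2, 0.5], [1.2, 1.3]]
barz 0.167 [0.53664878 0.11462101] [0.64722552 0.09938201] [0.59193715 0.10700151] 0.11162186934607188 -7.846721517338
barz 0.178 [0.5356103  0.11453986] [0.64205853 0.09986983] [0.58883442 0.10720485] 0.10745433618535562 -7.846721517338012
handle [ 0.6397 -0.0804  0.1072] [[-1.4, 0.4], [0.4, -0.8], [1.5, -0.2]]
hinge [0.4609 0.0032 0.1074] [[-2.9, 1.6], [0.6, -2.0], [4.1, -1.0]]
nextpot [0.6404 0.0687 0.1037] [[-1.2, 0.2], [1.6, 0.6]]
np z.105 [0.63868013 0.06678054] [0.64224323 0.07024342]
[[ 0.465  0.002]
 [ 0.494  0.23 ]
 [ 0.712  0.206]
 [ 0.679 -0.05 ]]
centre [0.58727973 0.09685656] [(np.float64(0.22), np.float64(166.4)), (np.float64(0.23), np.float64(82.8)), (np.float64(0.22), np.float64(-6.2)), (np.float64(0.259), np.float64(-97.5))]
handle z.11 [ 0.63867371 -0.08114961]
```

Call:
apply_moves:
  fingers: [1,1,1,1,1,1,0,0,0,0,0,0]
  travel:
    - [0,0.13,0.5]
    - [0,0,0.7]
    - [0,0,0.7]
    - [0,0,0.7]
    - [0,0,0.5]
    - [0,0,0.28]
    - [0,0,0]
    - [0,0,0]
    - [0,0,0]
    - [0,0,0]
    - [0,0,0]
    - [0,0,0]
  rotation:
    - [0,0,-0.12]
    - [0,0,0]
    - [0,0,0]
    - [0,0,0]
    - [0,0,0]
    - [0,0,0]
    - [0,0,0]
    - [0,0,0]
    - [0,0,0]
    - [0,0,0]
    - [0,0,0]
    - [0,0,0]
  newtons: 60

```text
time: 5.05
tool_pos: [0.5925, 0.1066, 0.153]
tcp_rot: [0.214, 3.13, -0.001]
wrist_force: [-2.5, -1.9, 5.5]
width: 0.368
grip_force: 59.3
```

```bash
python3 c.py w2
```

```text
{'time': 5.05, 'q': [0.137, 0.185, 1.849, -0.001, 1.104, -1.296], 'tool_pos': [0.593, 0.107, 0.153], 'tcp_rot': [0.214, 3.13, -0.001], 'wrist_force': [-2.548, -1.917, 5.528], 'torque': [-0.56, 0.244, -0.002], 'width': 0.368, 'grip_force': 59.324}
tbar_grip [251.1 256.2] 0.68
next_pot [213.5 271.8] 0.94
door_place [170.2 211.2] 0.82
door_handle [ 40.7 295.1] 0.87
door_hinge [56.2 46.4] 0.85
tbar_grip mask [223.5, 154.4, 58.6, 184.0] 0.72 ((252.5, 244.5), (183.0, 57.0), 90.0)
door_handle mask [29.0, 37.5, 119.9, 283.6] 0.97 ((94.6396713256836, 181.9508819580078), (114.955078125, 276.5195617675781), 3.0006613731384277)
```

View pics/w2.png

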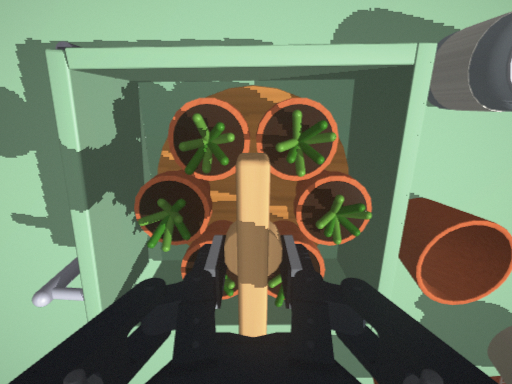

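The wrist picture shows the fingers at columns 215 and 290, wider than the bar (238–268). They hold the round hub under the bar, about 31 mm across, which matches the opening reading. I'll open, go up 10 mm and regrip on the bar itself.

Call:
apply_moves:
  fingers: [0.7,0.7,0.7,0,0,0,0,0,0]
  travel:
    - [0,0,0]
    - [0,0,0]
    - [0,0,-0.2]
    - [0,0,0]
    - [0,0,0]
    - [0,0,0]
    - [0,0,0]
    - [0,0,0]
    - [0,0,0]
  rotation:
    - [0,0,0]
    - [0,0,0]
    - [0,0,0]
    - [0,0,0]
    - [0,0,0]
    - [0,0,0]
    - [0,0,0]
    - [0,0,0]
    - [0,0,0]
  newtons: 80

```text
time: 6.35
tool_pos: [0.5917, 0.1067, 0.1619]
tcp_rot: [0.214, 3.133, -0.001]
wrist_force: [-0.6, -2.2, 7.0]
width: 0.344
grip_force: 78.5
```

Run:
```python
from h import *
im=read_camera("wrist")["image"][:,:,::-1]; cv2.imwrite("pics/w3.png",cv2.resize(im[180:384,150:360],None,fx=2.8,fy=2.8))
im=read_camera("side")["image"][:,:,::-1]; 
cv2.imwrite("pics/s3.png",cv2.resize(im[120:240,190:330],None,fx=4.5,fy=4.5,interpolation=2))
```

```text
(no output)
```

View pics/w3.png

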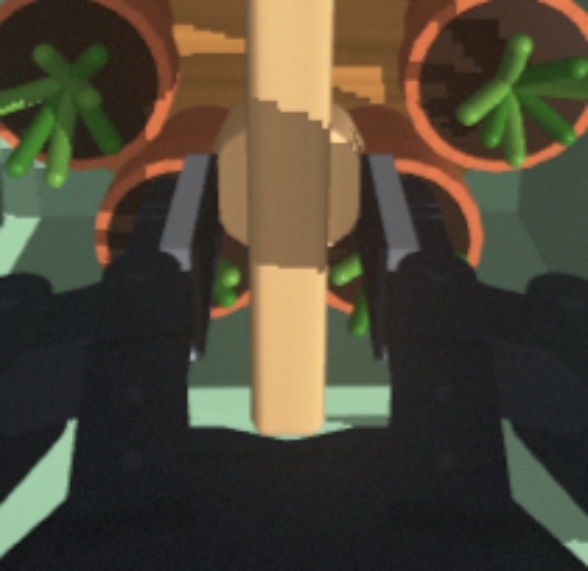

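View pics/s3.png

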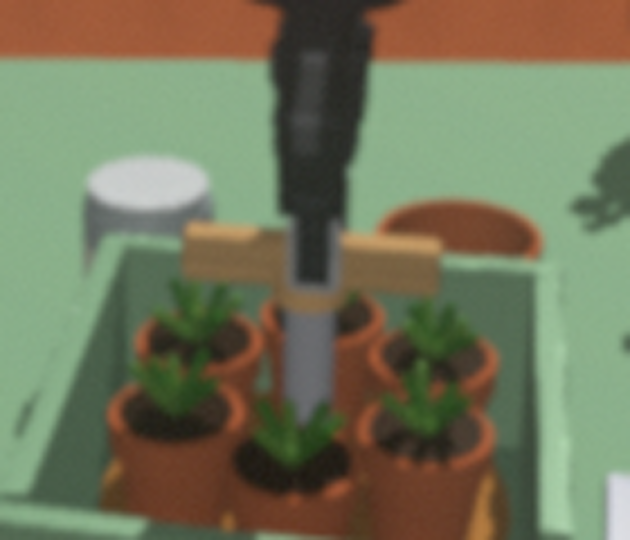

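The fingers still pinch the round hub under the bar. I'll try once more, higher.

Call:
apply_moves:
  fingers: [0.7,0.7,0.7,0,0,0,0,0,0]
  travel:
    - [0,0,0]
    - [0,0,0]
    - [0,0,-0.14]
    - [0,0,0]
    - [0,0,0]
    - [0,0,0]
    - [0,0,0]
    - [0,0,0]
    - [0,0,0]
  rotation:
    - [0,0,0]
    - [0,0,0]
    - [0,0,0]
    - [0,0,0]
    - [0,0,0]
    - [0,0,0]
    - [0,0,0]
    - [0,0,0]
    - [0,0,0]
  newtons: 80

```text
time: 7.35
tool_pos: [0.5911, 0.1068, 0.1676]
tcp_rot: [0.215, 3.134, -0.001]
wrist_force: [-2.2, -2.0, 3.0]
width: 0.158
grip_force: 78.8
```

The bar is gripped now (0.158). Next is the lift, 18 mm.

Call:
apply_moves:
  fingers: [0,0,0,0,0,0]
  travel:
    - [0,0,0]
    - [0,0,-0.09]
    - [0,0,-0.09]
    - [0,0,-0.09]
    - [0,0,-0.09]
    - [0,0,0]
  rotation:
    - [0,0,0]
    - [0,0,0]
    - [0,0,0]
    - [0,0,0]
    - [0,0,0]
    - [0,0,0]
  newtons: 100

```text
time: 7.95
tool_pos: [0.5909, 0.1069, 0.1856]
tcp_rot: [-0.215, -3.134, 0.001]
wrist_force: [2.4, -4.4, -6.5]
width: 0.147
grip_force: 100.7
```

```bash
python3 c.py w4
python3 - <<'E'
from h import *
S=read_camera("scene");Q=read_camera("side")
r=tip_of("scene","next_pot");print(r[:1], tri([P(S),P(read_camera("wrist"))],[r[0]["location"],tip_of("wrist","next_pot")[0]["location"]]))
E
```

```text
{'time': 7.95, 'q': [0.138, 0.157, 1.818, -0.001, 1.167, -1.296], 'tool_pos': [0.591, 0.107, 0.186], 'tcp_rot': [-0.215, -3.134, 0.001], 'wrist_force': [2.444, -4.381, -6.525], 'torque': [-0.565, -0.382, -0.001], 'width': 0.147, 'grip_force': 100.658}
tbar_grip [ 67.2 275.6] 0.19
next_pot [214.8 262.2] 0.74
door_place [179.2 197.8] 0.61
door_handle [ 67.3 275.2] 0.66
door_hinge [88.3 60.7] 0.94
tbar_grip mask [224.7, 151.5, 55.1, 178.5] 0.66 ((252.0, 239.5), (177.0, 54.0), 90.0)
door_handle mask [58.5, 51.2, 99.3, 256.0] 0.78 ((115.30084228515625, 181.26971435546875), (95.40508270263672, 249.77450561523438), 5.073704242706299)
[{'location': [257.3, 205.8], 'p': 0.56}] [0.64371189 0.06857708 0.11583513]
```

Call:
apply_moves:
  fingers: [0,0,0,0,0,0,0,0,0,0,0,0]
  travel:
    - [0,0,0]
    - [0,0,0]
    - [0,0,0]
    - [0,0,0]
    - [0,0,0]
    - [0,0,0]
    - [0,0,0]
    - [0,0,0]
    - [0,0,0]
    - [0,0,0]
    - [0,0,0.1]
    - [0,0,0]
  rotation:
    - [0,0,0.5]
    - [0,0,0.8]
    - [0,0,0.9]
    - [0,0,0.9]
    - [0,0,0.9]
    - [0,0,0.9]
    - [0,0,0.9]
    - [0,0,0.9]
    - [0,0,0.9]
    - [0,0,0.7]
    - [0,0,0]
    - [0,0,0]

```text
time: 9.8
tool_pos: [0.59, 0.1057, 0.1792]
tcp_rot: [-1.514, -2.752, 0.005]
wrist_force: [0.5, -7.4, -6.5]
width: 0.15
grip_force: 100.6
```

```bash
cat > e.py <<'E'
from h import *
import sys
s=st(); x=R.from_rotvec(s["tcp_rot"]).as_matrix()[:,0]; print("yaw",np.degrees(np.arctan2(x[1],x[0])))
ax=np.array([.5905,.107])
im=read_camera("wrist"); p=P(im); cv2.imwrite(f"pics/{sys.argv[1]}.png",im["image"][:,:,::-1])
r=tip_of("wrist","next_pot")
for q in r[:3]:
    for z in(.105,.116):
        X=onz(p,q["location"],z)-ax; print(q["p"],np.round(q["location"]),z,X.round(3),np.linalg.norm(X).round(3),"angle",np.degrees(np.arctan2(X[1],X[0])).round(1))
E
python3 e.py w5
```

```text
{'time': 9.8, 'q': [0.137, 0.162, 1.825, -0.002, 1.157, -0.427], 'tool_pos': [0.59, 0.106, 0.179], 'tcp_rot': [-1.514, -2.752, 0.005], 'wrist_force': [0.453, -7.417, -6.464], 'torque': [-1.353, -0.166, 0.001], 'width': 0.15, 'grip_force': 100.559}
yaw 122.35749783876433
0.61 [216. 264.] 0.105 [ 0.002 -0.07 ] 0.07 angle -88.7
0.61 [216. 264.] 0.116 [-0.001 -0.063] 0.063 angle -90.7
```

View pics/w5.png

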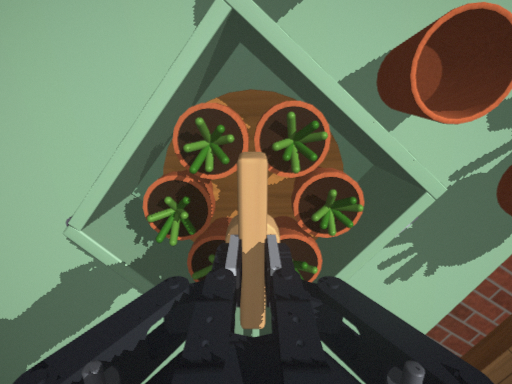

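The picture shows the carousel turned with the bar. The box is seen rotated about 50°, the next pot is at (216,264), and the carousel is still hanging freely. I'll lower lightly and sweep.

Call:
apply_moves:
  fingers: [0,0,0]
  travel:
    - [0,0,0.04]
    - [0,0,0.02]
    - [0,0,0]
  rotation:
    - [0,0,0]
    - [0,0,0]
    - [0,0,0]

```text
time: 10.2
tool_pos: [0.5903, 0.1058, 0.1788]
tcp_rot: [-1.514, -2.752, 0.005]
wrist_force: [-3.1, -8.8, 1.2]
width: 0.15
grip_force: 101.8
```

Call:
apply_moves:
  fingers: [0,0,0]
  travel:
    - [0,0,0.02]
    - [0,0,0]
    - [0,0,0]
  rotation:
    - [0,0,0.17]
    - [0,0,0.17]
    - [0,0,0]

```text
time: 10.5
tool_pos: [0.5903, 0.1058, 0.1787]
tcp_rot: [1.563, 2.725, -0.004]
wrist_force: [-5.1, -8.8, 6.1]
width: 0.151
grip_force: 102.2
```

Call:
apply_moves:
  fingers: [0,0,0]
  travel:
    - [0,0,0]
    - [0,0,0]
    - [0,0,0]
  rotation:
    - [0,0,0.17]
    - [0,0,0.17]
    - [0,0,0]

```text
time: 10.8
tool_pos: [0.5903, 0.1058, 0.1787]
tcp_rot: [1.611, 2.697, -0.005]
wrist_force: [-5.4, -9.1, 5.6]
width: 0.151
grip_force: 102.3
```

Call:
apply_moves:
  fingers: [0,0,0]
  travel:
    - [0,0,0]
    - [0,0,0]
    - [0,0,0]
  rotation:
    - [0,0,0.17]
    - [0,0,0.17]
    - [0,0,0]

```text
time: 11.1
tool_pos: [0.5903, 0.1058, 0.1787]
tcp_rot: [1.658, 2.668, -0.005]
wrist_force: [-5.8, -9.5, 6.0]
width: 0.147
grip_force: 102.3
```

Call:
apply_moves:
  fingers: [0,0,0]
  travel:
    - [0,0,0]
    - [0,0,0]
    - [0,0,0]
  rotation:
    - [0,0,0.17]
    - [0,0,0.17]
    - [0,0,0]

```text
time: 11.4
tool_pos: [0.5902, 0.1057, 0.1786]
tcp_rot: [1.706, 2.638, -0.005]
wrist_force: [-5.5, -9.0, 5.9]
width: 0.146
grip_force: 102.2
```

Call:
apply_moves:
  fingers: [0,0,0]
  travel:
    - [0,0,0]
    - [0,0,0]
    - [0,0,0]
  rotation:
    - [0,0,0.17]
    - [0,0,0.17]
    - [0,0,0]

```text
time: 11.7
tool_pos: [0.5898, 0.1056, 0.1762]
tcp_rot: [-1.753, -2.606, 0.006]
wrist_force: [-0.9, -8.3, -5.9]
width: 0.152
grip_force: 100.6
```

It dropped (force −5.9 N, z falling). Lowering it home.

Call:
apply_moves:
  fingers: [0,0,0,0,0,0]
  travel:
    - [0,0,0.06]
    - [0,0,0.06]
    - [0,0,0.06]
    - [0,0,0.04]
    - [0,0,0]
    - [0,0,0]
  rotation:
    - [0,0,0]
    - [0,0,0]
    - [0,0,0]
    - [0,0,0]
    - [0,0,0]
    - [0,0,0]

```text
time: 12.3
tool_pos: [0.5901, 0.1057, 0.1676]
tcp_rot: [-1.753, -2.607, 0.005]
wrist_force: [-5.8, -9.2, 5.8]
width: 0.151
grip_force: 102.2
```

```bash
python3 e.py w6
```

```text
{'time': 12.3, 'q': [0.137, 0.172, 1.836, -0.003, 1.136, -0.249], 'tool_pos': [0.59, 0.106, 0.168], 'tcp_rot': [-1.753, -2.607, 0.005], 'wrist_force': [-5.823, -9.164, 5.764], 'torque': [-1.622, 0.97, 0.015], 'width': 0.151, 'grip_force': 102.229}
yaw 112.16964314395742
0.73 [220. 264.] 0.105 [-0.008 -0.061] 0.062 angle -97.3
0.73 [220. 264.] 0.116 [-0.009 -0.054] 0.055 angle -99.6
```

The z reading equals the starting home height, under contact. The pot bears −97.3° from the axis, against about −97.5° for the door place, so it is home. Next I release, rise and go over the door handle.

Call:
apply_moves:
  fingers: [0.7,0.7,0.7,0.7,0.7,0.7,0.7,0.7,0.7,0.7,0.7,0.7]
  travel:
    - [0,0,0]
    - [0,0,0]
    - [0,0,0]
    - [0,0,-0.5]
    - [0,0,-0.8]
    - [0,0,-0.4]
    - [-0.64,-0.08,0]
    - [-0.64,-0.08,0]
    - [-0.64,-0.09,0]
    - [-0.64,-0.09,0]
    - [-0.64,-0.08,0]
    - [-0.63,-0.08,0]
  rotation:
    - [0,0,0]
    - [0,0,0]
    - [0,0,0]
    - [0,0,0]
    - [0,0,0]
    - [0,0,0]
    - [0,0,0]
    - [0,0,0]
    - [0,0,0]
    - [0,0,0]
    - [0,0,0]
    - [0,0,0]
  newtons: 100

```text
time: 13.6
tool_pos: [0.6408, -0.0801, 0.2509]
tcp_rot: [1.752, 2.607, 0.002]
wrist_force: [1.0, -0.2, 0.2]
width: 0.7
grip_force: 0.0
```

Call:
apply_moves:
  fingers: [0.7,0.7,0.7,0.7,0.7,0.7,0.7]
  travel:
    - [0,0,0]
    - [0,0,0]
    - [0,0,0]
    - [0,0,0]
    - [0,0,0]
    - [0,0,0]
    - [0,0,0]
  rotation:
    - [0,0,0.95]
    - [0,0,0.95]
    - [0,0,0.95]
    - [0,0,0.95]
    - [0,0,0.95]
    - [0,0,0.95]
    - [0,0,0]

```text
time: 14.3
tool_pos: [0.6405, -0.0789, 0.2507]
tcp_rot: [-2.442, -1.976, -0.002]
wrist_force: [-0.3, -0.9, -0.6]
width: 0.703
grip_force: 0.0
```

```bash
python3 c.py w7
python3 - <<'E'
from h import *
import json
o=json.load(open("w7.json")); W=np.array(o["P"])
for n,z in(("door_handle",.11),("door_hinge",.11),("next_pot",.105),("door_place",.105)):
    if n in o: print(n,onz(W,o[n],z).round(4))
E
```

```text
{'time': 14.3, 'q': [-0.162, 0.197, 1.65, 0.001, 1.294, 0.048], 'tool_pos': [0.641, -0.079, 0.251], 'tcp_rot': [-2.442, -1.976, -0.002], 'wrist_force': [-0.301, -0.886, -0.637], 'torque': [-0.006, 0.013, -0.033], 'width': 0.703, 'grip_force': 0.0}
next_pot [167.4  76.6] 0.79
door_place [166.3  72.8] 0.58
door_handle [250.3 182.8] 0.76
door_hinge [ 71.6 144.2] 0.62
tbar_grip mask [125.8, 1.2, 57.9, 49.7] 0.59 ((156.49998474121094, 18.000001907348633), (69.26795196533203, 26.887746810913086), 50.194427490234375)
door_handle mask [69.9, 128.0, 212.7, 60.7] 0.84 ((176.41506958007812, 156.20828247070312), (211.9202423095703, 59.87880325317383), 2.2025983333587646)
door_handle [ 0.6372 -0.0786]
door_hinge [0.4626 0.0017]
next_pot [0.5797 0.0439]
door_place [0.5797 0.0474]
```

View pics/w7.png

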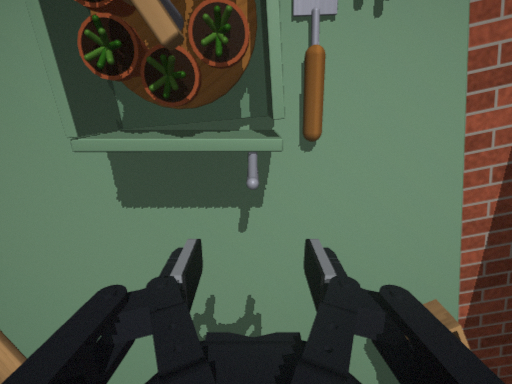

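The picture shows the handle top at (253,183), with the door edge level at row 145, so the tool is square to it. The next pot is behind the door at (169,77). Descend and pinch.

Call:
apply_moves:
  fingers: [0.7,0.7,0.7,0.7,0.7,0,0,0,0,0,0]
  travel:
    - [0,-0.05,0.6]
    - [0,0,0.8]
    - [0,0,0.8]
    - [0,0,0.7]
    - [0,0,0.36]
    - [0,0,0]
    - [0,0,0]
    - [0,0,0]
    - [0,0,0]
    - [0,0,0]
    - [0,0,0]
  rotation:
    - [0,0,0]
    - [0,0,0]
    - [0,0,0]
    - [0,0,0]
    - [0,0,0]
    - [0,0,0]
    - [0,0,0]
    - [0,0,0]
    - [0,0,0]
    - [0,0,0]
    - [0,0,0]
  newtons: 80

```text
time: 15.8
tool_pos: [0.6399, -0.0795, 0.0898]
tcp_rot: [2.439, 1.974, 0.005]
wrist_force: [1.9, -1.7, 5.6]
width: 0.127
grip_force: 78.6
```

```bash
cat > f.py <<'E'
from h import *
s=st(); T=R.from_rotvec(s["tcp_rot"]).as_matrix(); p=np.array(s["tool_pos"])[:2]
h=np.array([.4625,.003]); N=14; tot=80; 
yaw=np.arctan2(T[1,0],T[0,0]); v=p-h; print("r",np.linalg.norm(v),np.degrees(np.arctan2(v[1],v[0])))
ds=np.radians(tot/N)
rot=lambda a:np.array([[np.cos(a),-np.sin(a)],[np.sin(a),np.cos(a)]])
d=(rot(-ds)-np.eye(2))@v   # constant in the tool's turning frame
x=np.array([np.cos(yaw),np.sin(yaw)]); y=np.array([np.sin(yaw),-np.cos(yaw)])
print("row",(d@x/.05).round(3),(d@y/.05).round(3),"rot",tot/N/6, "end",h+rot(-np.radians(tot))@v)
E
python3 f.py
```

```text
{'time': 15.8, 'q': [-0.162, 0.323, 1.804, -0.0, 1.01, 0.048], 'tool_pos': [0.64, -0.08, 0.09], 'tcp_rot': [2.439, 1.974, 0.005], 'wrist_force': [1.914, -1.723, 5.604], 'torque': [-0.114, -0.279, -0.03], 'width': 0.127, 'grip_force': 78.593}
r 0.19569719400319063 -24.945431966741186
row -0.376 -0.106 rot 0.9523809523809524 end [ 0.41202989 -0.18607713]
```

Call:
apply_moves:
  fingers: [0,0,0,0,0,0]
  travel:
    - [-0.19,-0.05,0]
    - [-0.19,-0.05,0]
    - [-0.19,-0.05,0]
    - [-0.19,-0.05,0]
    - [-0.19,-0.05,0]
    - [-0.19,-0.05,0]
  rotation:
    - [0,0,0.48]
    - [0,0,0.48]
    - [0,0,0.48]
    - [0,0,0.48]
    - [0,0,0.48]
    - [0,0,0.48]

```text
time: 16.4
tool_pos: [0.6073, -0.1289, 0.0898]
tcp_rot: [2.709, 1.581, 0.007]
wrist_force: [3.7, -2.5, 4.4]
width: 0.129
grip_force: 78.6
```

```bash
python3 f.py
```

```text
{'time': 16.4, 'q': [-0.249, 0.281, 1.859, -0.0, 0.995, 0.265], 'tool_pos': [0.607, -0.129, 0.09], 'tcp_rot': [2.709, 1.581, 0.007], 'wrist_force': [3.703, -2.467, 4.403], 'torque': [-0.203, -0.439, -0.096], 'width': 0.129, 'grip_force': 78.602}
r 0.19591980658559177 -42.33244545098994
row -0.376 -0.106 rot 0.9523809523809524 end [ 0.35771603 -0.16254422]
```

Call:
apply_moves:
  fingers: [0,0,0,0,0,0,0,0,0,0,0,0]
  travel:
    - [-0.36,-0.1,0]
    - [-0.36,-0.1,0]
    - [-0.36,-0.1,0]
    - [-0.36,-0.1,0]
    - [-0.36,-0.1,0]
    - [-0.36,-0.1,0]
    - [-0.36,-0.1,0]
    - [-0.36,-0.1,0]
    - [-0.36,-0.1,0]
    - [-0.36,-0.1,0]
    - [-0.36,-0.1,0]
    - [0,0,0]
  rotation:
    - [0,0,0.91]
    - [0,0,0.91]
    - [0,0,0.91]
    - [0,0,0.91]
    - [0,0,0.91]
    - [0,0,0.91]
    - [0,0,0.91]
    - [0,0,0.91]
    - [0,0,0.91]
    - [0,0,0.91]
    - [0,0,0.91]
    - [0,0,0]

```text
time: 17.6
tool_pos: [0.4181, -0.1879, 0.0897]
tcp_rot: [3.141, 0.011, 0.005]
wrist_force: [0.4, 1.9, 8.2]
width: 0.135
grip_force: 79.0
```

```bash
python3 f.py
```

```text
{'time': 17.6, 'q': [-0.477, -0.012, 2.194, 0.001, 0.956, 1.085], 'tool_pos': [0.418, -0.188, 0.09], 'tcp_rot': [3.141, 0.011, 0.005], 'wrist_force': [0.411, 1.886, 8.205], 'torque': [0.391, -0.063, -0.147], 'width': 0.135, 'grip_force': 79.035}
r 0.19597172126974102 -103.08429689381809
row -0.375 -0.11 rot 0.9523809523809524 end [0.26681215 0.01354429]
```

The door stands at about 83°. Release and go straight up.

Call:
apply_moves:
  fingers: [0.6,0.6,0.6,0.6,0.6,0.6,0.6,0.6,0.6,0.6]
  travel:
    - [0,0,0]
    - [0,0,0]
    - [0,0,0]
    - [0,0,-0.4]
    - [0,0,-0.8]
    - [0,0,-0.8]
    - [0,0,-0.8]
    - [0,0,-0.6]
    - [0,0,0]
    - [0,0,0]
  rotation:
    - [0,0,0]
    - [0,0,0]
    - [0,0,0]
    - [0,0,0]
    - [0,0,0]
    - [0,0,0]
    - [0,0,0]
    - [0,0,0]
    - [0,0,0]
    - [0,0,0]

```text
time: 18.6
tool_pos: [0.4182, -0.188, 0.2575]
tcp_rot: [3.141, 0.017, 0.001]
wrist_force: [-0.5, -0.6, -0.8]
width: 0.598
grip_force: 0.0
```

Run:
```python
from h import *
st(); ims=[]
for c in("scene","side"):
    im=read_camera(c); ims.append(im); 
    r=tip_of(c,"door_handle"); print(c,[(onz(P(im),q["location"],.11).round(3),round(q["p"],2)) for q in r[:1]])
    for n in("clay_pot","seed_tin","trowel"): print(c,n,[(np.round(q["location"],1).tolist(),round(q["p"],2)) for q in tip_of(c,n)[:1]])
a=np.hstack([i["image"][80:320,120:400,::-1] for i in ims]); cv2.imwrite("pics/end.png",cv2.resize(a,(800,343)))
```

```text
{'time': 18.6, 'q': [-0.477, -0.173, 2.011, -0.0, 1.303, 1.083], 'tool_pos': [0.418, -0.188, 0.257], 'tcp_rot': [3.141, 0.017, 0.001], 'wrist_force': [-0.491, -0.582, -0.788], 'torque': [0.0, -0.04, 0.031], 'width': 0.598, 'grip_force': 0.0}
scene [(array([ 0.422, -0.187]), 0.63)]
scene clay_pot [([343.5, 194.9], 0.69)]
scene seed_tin [([306.4, 152.7], 0.97)]
scene trowel [([287.3, 273.7], 0.81)]
side [(array([ 0.42, -0.19]), 0.65)]
side clay_pot [([336.8, 262.1], 0.64)]
side seed_tin [([256.7, 221.5], 0.74)]
side trowel [([337.8, 262.5], 0.57)]
```

View pics/end.png

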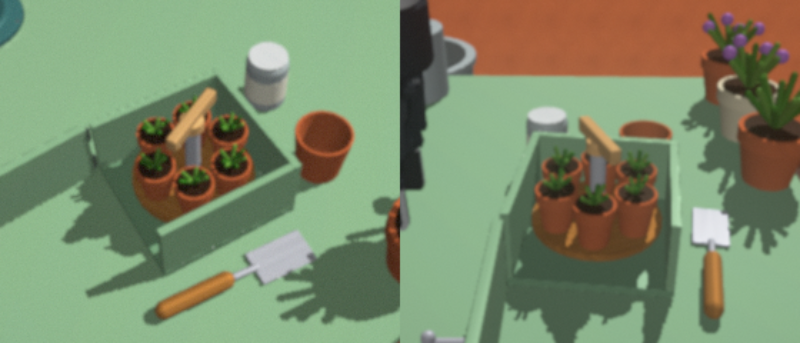

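The final picture shows the door wide open, with its handle at about (0.42, −0.19). The pot is at the door with the deck level, and the pot, tin and trowel have not moved. I'll hand it in.

```bash
python3 -c "
from workcell import *
print(finish_job())"
```

```text
the job is handed in; nothing more can be done
None
```

I handed the job in at about 19 s; `finish_job` returned no verdict. By my measurements the next pot is home in its notches at the door, the door stands about 83° open, the clay pot, seed tin and trowel look unmoved, and the arm is clear of everything.

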